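# Fill one tray of framer's weights and stack the emptied tray

## Task

Slide the loose blue tray along the bench until its open end sits squarely against the open end of the fixed grey tray, then, keeping the two trays together, push its weights across into the grey tray without lifting them, until all six weights stand wholly inside it. Then lay the emptied blue tray squarely on the pile of empty blue trays and let go. Leave the glue bottle, the tape roll and the moulding sample where they are.

Things in the scene. Friction and masses are not known exactly. Their poses are not given: they have to be found in the camera images.
- receiver: Grey plastic tray fixed to the bench, to be filled: 106 mm wide (its x), 138 mm long (its y), 28 mm high. Origin: centre of its underside. Floor 4.5 mm thick, side walls 4 mm, closed end wall 10 mm at -y; the +y end is open. A divider 8 mm thick, as high as the walls, runs along the middle: two lanes along y, 45 mm wide, 128 mm long, centred at x = -26.5 and +26.5 mm, each for three weights in a row (114 mm).
- receiver_mouth (a point): Middle of the grey tray's open mouth edge (its y = +69 mm), at the height of its inner floor. Two yellow guide plates, 22 mm high, fixed along the tray's sides, reach about 48 mm beyond the mouth, flaring outward: they let a 106 mm wide tray in with 2 mm to spare on each side and steer it straight.
- donor: Loose blue plastic tray, to be emptied: 106 mm wide (its x), 138 mm long (its y), 28 mm high, about 0.22 kg empty. Origin: centre of its underside. Floor 6 mm thick, side walls 6 mm, closed end wall 10 mm at +y; the -y end is open. A divider 10 mm thick, rising 22 mm above the inner floor like the walls, makes two lanes along y, 42 mm wide, centred at x = -26 and +26 mm.
- donor_mouth (a point): Middle of the blue tray's open mouth edge (its y = -69 mm), at inner floor height, 1.5 mm above the grey floor, so weights step down. It starts facing roughly towards the grey mouth; docked, both trays' y axes line up.
- donor_grip (a point): Point on top of the blue tray's divider (its x = 0, y = +36 mm, 28 mm up), near the closed end, where it can be pinched from above across its 10 mm thickness: here both lanes are free of weights at the start, about 40 mm of lane up to the end wall. Gripped with a slight upward pull (about 2 mm) it slides freely. Empty, it can be pinched anywhere.
- pile: Pile of two empty blue trays of the same kind, one squarely on the other, fixed to the bench. Origin at the centre of its underside; x is its width (106 mm), y its length (138 mm), 56 mm high in all.
- pile_top (a point): Middle of the pile's top, at the height of its rims (56 mm above the bench), on which the underside of the next tray rests.
- weight0_center (a point): Steel framer's weight with a brass knob, at the start in the grey tray, lane on the -x side, nearer the closed end. A round base 38 mm in diameter and 28 mm high (bevelled underneath), a thin neck and a knob 20 mm in diameter, 45 mm high in all; about 0.2 kg. The point is its centre, half-way up (22.5 mm above its underside). z is its axis, up.
- weight1_center (a point): Steel framer's weight with a brass knob, at the start in the grey tray, lane on the -x side, nearer the mouth. A round base 38 mm in diameter and 28 mm high (bevelled underneath), a thin neck and a knob 20 mm in diameter, 45 mm high in all; about 0.2 kg. The point is its centre, half-way up (22.5 mm above its underside). z is its axis, up.
- weight2_center (a point): Steel framer's weight with a brass knob, at the start in the grey tray, alone in the lane on the +x side. A round base 38 mm in diameter and 28 mm high (bevelled underneath), a thin neck and a knob 20 mm in diameter, 45 mm high in all; about 0.2 kg. The point is its centre, half-way up (22.5 mm above its underside). z is its axis, up.
- weight3_center (a point): Steel framer's weight with a brass knob, at the start in the loose blue tray, alone in the lane on the -x side. A round base 38 mm in diameter and 28 mm high (bevelled underneath), a thin neck and a knob 20 mm in diameter, 45 mm high in all; about 0.2 kg. The point is its centre, half-way up (22.5 mm above its underside). z is its axis, up.
- weight4_center (a point): Steel framer's weight with a brass knob, at the start in the loose blue tray, lane on the +x side, nearer the mouth. A round base 38 mm in diameter and 28 mm high (bevelled underneath), a thin neck and a knob 20 mm in diameter, 45 mm high in all; about 0.2 kg. The point is its centre, half-way up (22.5 mm above its underside). z is its axis, up.
- weight5_center (a point): Steel framer's weight with a brass knob, at the start in the loose blue tray, lane on the +x side, behind the other one. A round base 38 mm in diameter and 28 mm high (bevelled underneath), a thin neck and a knob 20 mm in diameter, 45 mm high in all; about 0.2 kg. The point is its centre, half-way up (22.5 mm above its underside). z is its axis, up.
- glue_center (a point): Bystander: white glue bottle with an orange cap, 60 mm in diameter, 120 mm high, standing upright; the point is half-way up.
- tape_center (a point): Bystander: cardboard-coloured roll of tape lying flat, 90 mm in diameter, 25 mm high; the point is its centre.
- sample_center (a point): Bystander: L-shaped corner sample of dark picture-frame moulding, about 130 by 110 mm, 26 mm high, lying flat; the point is inside the corner, half-way up.
There are look-alikes about, which are no part of the job. Leave any green look-alike of the part that bears weight3_center alone.

How it is judged:
By the outcome, as a careful person would: the job done as asked, in the order asked, and still so for the second after the job is handed in, with the robot touching nothing.
It also fails if it takes over 62 s, if anything falls off the work surface, if the arm or the gripper's body presses on something with over 40 N, if the wrist force passes 120 N, or if a joint passes its speed limit or range.

## Robot

A 6-joint arm with a two-finger parallel gripper is mounted at the origin on the work surface. World frame = base frame: x ahead of the robot, y to its left, z up, the work surface at z = 0. Lengths are in mm, angles in rad, forces in N, time in s.
With the tool pointing down it reaches from about 350 to 875 mm from the base axis. Payload 4.2 kg.
Tool frame: the origin (TCP) lies on the mounting face of the last link; the fingertips stand 173 mm ahead of it and the grasp point (between the pads) lies grip_point_offset ahead of it (grip_point_offset is the distance from the TCP to the grasp point, in mm); z points along the fingers, y is the line along which they close (so a half turn about z gives the same grasp; the last joint's range is limited). The gripper opens to 85 mm and grips with 20 to 120 N. Pads are 22 mm wide; open, the fingers measure 114 mm over their backs; the gripper's body (76 mm by 85 mm) begins 54 mm behind the grasp point. The pads swing forward as they close: fully open they stand 13 mm farther back than shut.
Start: joints at [-0.883, 0.385, 0.008, 0, -1.194, -0.259], TCP at [259.875, -568.388, 404.712] pointing down, gripper open.
Joint ranges: [-3.14, 3.14], [-1.21, 2.06], [-1.07, 1.41], [-3.16, 2.05], [-2.99, -0.16], [-3.1, 3.1]. Speed limits (rad/s): [2.79, 2.79, 3.14, 3.14, 3.14, 3.14].

## Interface

Orientations are given as a unit quaternion [x, y, z, w].
In Python, from bench import read_state, get_image, job_done, recognise, place_of, grip_point_offset gives the robot as it stands. The module is installed in compiled form; this text tells all that it offers.
- The arm moves only by the tool carry_out, never from a script. Its arguments are lists of equal length, an entry for each row: "slide": the shift along the tool's x, y, z in m, a list of three; "roll": the turn about the tool's z in degrees; "claw": the finger opening in m, from 0 to 0.0854. A call has 1 to 8 rows; each row is the pose to reach, as a shift and turn from the pose commanded when the call began, along the tool's axes at that moment; what a row does not reach only later rows make up. A row lasts 1/8 s, in which the tool goes at most 62.5 mm and 10.7 degrees, less where a joint would pass 70% of its speed; a pose out of reach is approached as far as the arm can. A call with a gripper value outside its range is refused whole. The fingers move at their own pace and stop on an object; the grip force is fixed at half the most. Time passes only in rows, so rows that repeat a pose let the fingers close. It gives the time, the measured TCP pose, the force, the opening and the grip force at its end, in the units of the state.
- read_state(): the state, without advancing time (a new reading comes with each control period).
- get_image(name): name is "scene" or "top"; returns a dict with "img" (400x640x3 uint8, red, green, blue), "z_map" (400x640 float32, mm along the optical axis (not along the pixel's ray), 0 where there is no reading), "mtx" (3x3 intrinsics, pixels), "world_from_camera" (4x4, takes a point from camera to world coordinates). Camera axes: x right, y up, looking along -z (the intrinsics and any distortion apply to the point x, -y, -z); pixel columns grow to the right and rows downward; lengths in mm; the calibration is good to about 2 mm. A picture is of the moment at which its call begins.
- job_done(): hands the job in; it is judged then, once.
Trained networks look in a picture, given as the dict that the camera call returned (one of the last four; its "shot" number tells which), for a name from the list of things; names that differ only in an ending like _2 or _b are one class to them, and where a whole thing is asked for, a point or a joint stands for the part that bears it (a point fixed in the world has none). Each returns a list of dicts, best first, with "conf" (0 to 1); they miss things now and then, are a little off and sometimes report something else, mostly with a low value. They report only what shows in the picture. A call takes as long as a camera call. They do not tell look-alikes from the thing itself.
- recognise(picture, thing): "at" ([column, row] in pixels, amid what is visible of it).
- place_of(picture, thing): "at" ([column, row] in pixels: a listed point, or the origin of a listed thing).
The state is a dict: "clock": time; "joints": joint angles; "joint_vel": joint speeds; "joint_efforts": joint torques, N m; "position": TCP position; "ee_rot": TCP orientation; "contact_force": force on the tool from outside, world axes, zero at the start; "wrist_torque": the same for the moment, N m; "gripper_width": finger opening in mm; "grasp_force": force on a finger pad.
Only numpy, scipy, OpenCV 4.12 (cv2) and the standard library are available. Lean on these libraries where they do the work, as an engineer would, in place of code of your own. Each camera call takes 0.05 s, during which the arm holds its last target. There are 200 camera calls.

## Working session

There is one attempt and no reset: what is moved stays moved. The work goes in short steps, Python scripts to look and compute and a tool call to move; the robot and the scene stay as the last step left them, time stands still between calls to the robot, and variables do not carry over. Pictures are saved under pics/ and viewed, at most 10 in all, crops included, and the job is handed in when it is done.

Besides the shell and the picture viewer there is one more tool, called after "Emit:" by a JSON object that holds its "method" and its "body", one argument or row to a line. carry_out: Moves the arm, as the interface text tells. Its arguments: {"type":"object","properties":{"slide":{"type":"array"},"roll":{"type":"array"},"claw":{"type":"array"}},"required":["slide","roll","claw"]}

```bash
mkdir -p pics; cat > h.py <<'E'
import numpy as np, cv2
from bench import *
def px2w(p,uv,z=None):
    """pixel to world; at plane z, or by depth"""
    K=p["mtx"];T=np.array(p["world_from_camera"]);u,v=uv
    r=np.array([(u-K[0][2])/K[0][0],-(v-K[1][2])/K[1][1],-1.])
    if z is None:
        d=p["z_map"][int(round(v)),int(round(u))]; return T[:3,:3]@(r*d)+T[:3,3]
    w=T[:3,:3]@r; return T[:3,3]+w*(z-T[2,3])/w[2]
def cloud(p):
    K=p["mtx"];T=np.array(p["world_from_camera"]);d=p["z_map"];h,w=d.shape
    u,v=np.meshgrid(np.arange(w),np.arange(h))
    c=np.stack([(u-K[0][2])/K[0][0]*d,-(v-K[1][2])/K[1][1]*d,-d],-1)
    return c@T[:3,:3].T+T[:3,3]
E
cat > a.py <<'E'
from h import *
s=read_state();print({k:np.round(s[k],3).tolist() for k in s},grip_point_offset)
ps={n:get_image(n) for n in("top","scene")}
for n,p in ps.items():
    cv2.imwrite(f"pics/{n}0.png",p["img"][:,:,::-1]); print(n,np.round(p["world_from_camera"],2).tolist(),p["mtx"],[k for k in p])
Z=dict(receiver_mouth=4.5,donor_mouth=6,donor_grip=28,pile_top=56,receiver=0,donor=0,weight0_center=27,weight3_center=28.5,glue_center=60,tape_center=12,sample_center=13)
for n,p in ps.items():
  for t,z in Z.items():
    for r in place_of(p,t)[:7]:
        if r["conf"]>.2: print(n,t,round(r["conf"],2),np.round(r["at"]),np.round(px2w(p,r["at"],z)))
E
python3 a.py
```

```text
{'clock': 0.0, 'joints': [-0.883, 0.386, 0.007, -0.0, -1.194, -0.259], 'joint_vel': [-0.0, 0.001, 0.0, -0.002, -0.001, -0.001], 'joint_efforts': [0.001, -39.229, 18.84, 4.186, -0.005, -0.0], 'position': [259.789, -568.216, 403.615], 'ee_rot': [-0.213, 0.977, 0.001, -0.0], 'contact_force': [-0.091, -0.615, 0.186], 'wrist_torque': [-0.009, 0.04, 0.005], 'grasp_force': 0.0, 'gripper_width': 85.534} 154.70000000000002
top [[-0.03, 0.99, -0.11, 478.12], [-1.0, -0.03, -0.0, 23.96], [-0.0, 0.11, 0.99, 954.59], [0.0, 0.0, 0.0, 1.0]] [[446.08620418   0.         324.35412708]
 [  0.         446.08620418 195.03321542]
 [  0.           0.           1.        ]] ['img', 'z_map', 'mtx', 'world_from_camera', 'shot']
scene [[-0.35, -0.69, 0.64, 1071.65], [0.94, -0.27, 0.22, 187.46], [0.02, 0.68, 0.74, 667.01], [0.0, 0.0, 0.0, 1.0]] [[385.8226447    0.         323.60732012]
 [  0.         385.8226447  203.87998632]
 [  0.           0.           1.        ]] ['img', 'z_map', 'mtx', 'world_from_camera', 'shot']
top receiver_mouth 0.58 [420. 235.] [ 493. -174.    4.]
top donor_mouth 0.74 [357. 229.] [50
[... 1140 characters left out ...]
] [668. 256.  56.]
scene pile_top 0.68 [223. 166.] [ 516. -260.   56.]
scene pile_top 0.28 [235. 184.] [ 559. -205.   56.]
scene receiver 0.34 [470. 218.] [415. 311.   0.]
scene donor 0.77 [336. 210.] [504.  18.   0.]
scene donor 0.44 [268. 268.] [702. -59.   0.]
scene weight0_center 0.71 [222. 168.] [ 496. -280.   27.]
scene weight3_center 0.58 [340. 207.] [517.  31.  28.]
scene weight3_center 0.51 [328. 192.] [483. -11.  28.]
scene weight3_center 0.5 [335. 161.] [373. -32.  28.]
scene glue_center 0.77 [470. 218.] [474. 301.  60.]
scene tape_center 0.87 [269. 267.] [706. -54.  12.]
scene tape_center 0.3 [234. 182.] [ 516. -240.   12.]
scene sample_center 0.79 [203. 248.] [ 714. -201.   13.]
```

View pics/top0.png

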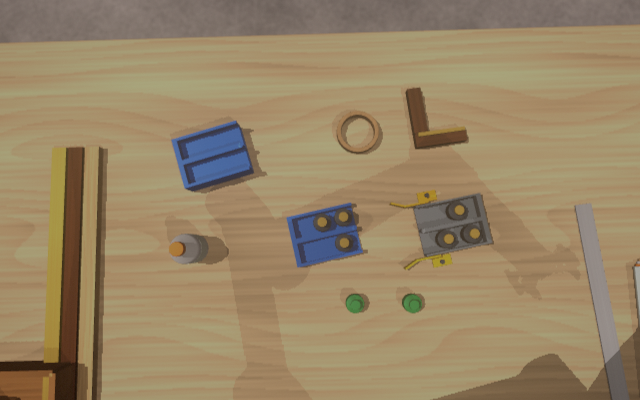

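View pics/scene0.png

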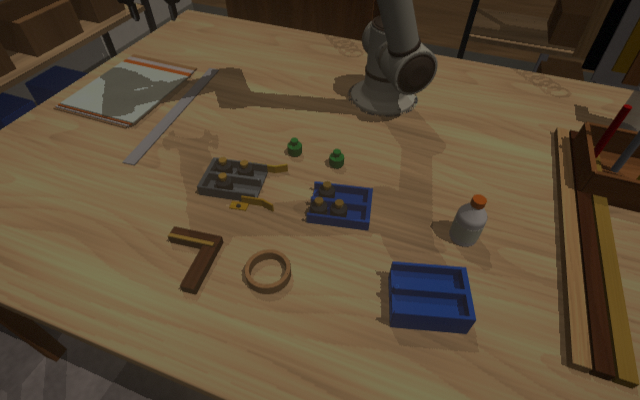

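The top view shows the loaded blue tray at (325,236), the grey tray with its yellow guides at (453,224) and the pile at (212,156). The green look-alikes are at (355,303) and (413,302). The scene view agrees. Next I'll fit the tray outlines.

```bash
cat > fit.py <<'E'
from h import *
def rect(P,mask,lo,hi,box):
    x0,x1,y0,y1=box
    m=mask&(P[...,2]>lo)&(P[...,2]<hi)&(P[...,0]>x0)&(P[...,0]<x1)&(P[...,1]>y0)&(P[...,1]<y1)
    q=P[m][:,:2].astype(np.float32)
    (c,s,a)=cv2.minAreaRect(q); b=cv2.boxPoints((c,s,a))
    e=[b[1]-b[0],b[2]-b[1]]; L=max(e,key=np.linalg.norm); L=L if L[1]>0 else -L
    return len(q),np.round(c,1),np.round(s,1),"yaw of y axis from +Y:",round(float(np.degrees(np.arctan2(-L[0],L[1]))),2),"z",round(float(np.median(P[m][:,2])),1)
def masks(p):
    i=p["img"].astype(int);r,g,b=i[...,0],i[...,1],i[...,2]
    return (b>r+40)&(b>g+20), (abs(r-b)<30)&(abs(r-g)<25)
E
cat > b.py <<'E'
from fit import *
for n in("top","scene"):
    p=get_image(n);P=cloud(p);B,G=masks(p)
    print(n,"bench z",np.median(P[(abs(P[...,0]-580)<20)&(abs(P[...,1]-100)<20)][:,2]))
    print("donor",rect(P,B,20,34,(400,620,-80,130)))
    print("pile",rect(P,B,48,62,(560,800,150,400)))
    print("recv",rect(P,G,20,34,(400,590,-350,-130)))
    S=np.zeros(B.shape,bool)
    for t,bx in(("w",(380,620,-360,130)),):
        m=(P[...,2]>43)&(P[...,2]<56)&(P[...,0]>400)&(P[...,0]<600)&(P[...,1]>-330)&(P[...,1]<70)
        k,l,st,c=cv2.connectedComponentsWithStats(m.astype(np.uint8))
        for j in range(1,k):
            if st[j,4]>15: print(" knob",st[j,4],np.round(P[l==j].mean(0)))
E
python3 b.py
```

```text
top bench z 0.9903468573432974
donor (801, array([498.7,  28.1]), array([104.3, 136.9]), 'yaw of y axis from +Y:', 11.37, 'z', 28.8)
pile (852, array([669. , 257.1]), array([106.9, 137.3]), 'yaw of y axis from +Y:', 15.55, 'z', 56.9)
recv (1072, array([ 512.4, -240.2]), array([105.6, 139. ]), 'yaw of y axis from +Y:', 10.19, 'z', 29.3)
 knob 77 [ 540. -247.   50.]
 knob 74 [533. -11.  52.]
 knob 70 [523.  32.  52.]
 knob 82 [ 492. -275.   50.]
 knob 79 [ 482. -222.   50.]
 knob 73 [480. -12.  52.]
scene bench z 1.5007997920270668
donor (288, array([498.4,  26.3]), array([104.1, 133.9]), 'yaw of y axis from +Y:', 11.68, 'z', 29.7)
pile (1070, array([667.3, 254.3]), array([107. , 137.9]), 'yaw of y axis from +Y:', 15.6, 'z', 57.1)
recv (917, array([ 512.7, -243.5]), array([108.1, 139.6]), 'yaw of y axis from +Y:', 10.47, 'z', 28.7)
 knob 52 [ 493. -277.   50.]
 knob 48 [ 485. -224.   51.]
 knob 58 [ 541. -249.   50.]
 knob 57 [482. -14.  52.]
 knob 63 [534. -14.  52.]
 knob 64 [525.  30.  52.]
```

```bash
cat > go.py <<'E'
import sys
from h import *
from scipy.spatial.transform import Rotation as R
def go(x,y,z,yaw):
    """TCP target; yaw = angle (deg) of tool y modulo 180 such that tool y // tray x; prints slide in m, roll deg"""
    s=read_state();M=R.from_quat(s["ee_rot"]).as_matrix()
    d=M.T@(np.array([x,y,z])-s["position"])/1000
    a=np.degrees(np.arctan2(M[1,1],M[0,1]));t=(yaw-a+90)%180-90
    print("slide",np.round(d,4).tolist(),"roll",round(-t,2),"| pos",np.round(s["position"],1),"toolY",round(a,2),"F",np.round(s["contact_force"],1),"w",round(s["gripper_width"],1),"t",s["clock"])
if __name__=="__main__": go(*map(float,sys.argv[1:5]))
E
python3 go.py 491.5 62.8 230 11.5
```

```text
slide [-0.4731, 0.4777, 0.1747] roll -76.93 | pos [ 259.9 -568.4  404.7] toolY 114.57 F [-0.1 -0.5 -0.3] w 85.4 t 1.3
```

Emit:
{"method": "carry_out", "body": {
  "slide": [
    [-0.473,0.478,0.1],
    [-0.473,0.478,0.1],
    [-0.473,0.478,0.1],
    [-0.473,0.478,0.1],
    [-0.473,0.478,0.1],
    [-0.473,0.478,0.1],
    [-0.473,0.478,0.1],
    [-0.473,0.478,0.1]
  ],
  "roll": [-76.9,-76.9,-76.9,-76.9,-76.9,-76.9,-76.9,-76.9],
  "claw": [0.032,0.032,0.032,0.032,0.032,0.032,0.032,0.032]
}}

```text
clock: 2.3
position: [430.5, -102.1, 331.5]
ee_rot: [0.775, -0.632, 0.001, -0.001]
contact_force: [1.1, -0.5, -0.6]
gripper_width: 32.1
grasp_force: 0.0
```

```bash
python3 go.py 491.5 62.8 215 11.5
```

```text
slide [-0.1493, -0.0927, 0.1166] roll 0.1 | pos [ 430.5 -102.1  331.5] toolY -168.4 F [ 1.1 -0.5 -0.6] w 32.1 t 2.3
```

Emit:
{"method": "carry_out", "body": {
  "slide": [
    [-0.149,-0.093,0.08],
    [-0.149,-0.093,0.08],
    [-0.149,-0.093,0.08],
    [-0.149,-0.093,0.117],
    [-0.149,-0.093,0.117]
  ],
  "roll": [0,0,0,0,0],
  "claw": [0.032,0.032,0.032,0.032,0.032]
}}

```text
clock: 2.92
position: [490.8, 60.8, 211.9]
ee_rot: [0.775, -0.633, -0.002, 0.003]
contact_force: [-0.0, 0.5, 0.3]
gripper_width: 31.9
grasp_force: 0.0
```

```bash
python3 go.py 491.5 62.8 182 11.5; python3 - <<'E'
from h import *
p=get_image("scene");cv2.imwrite("pics/s1.png",cv2.resize(p["img"][130:270,240:440,::-1],(800,560)))
E
```

```text
slide [-0.0018, -0.0013, 0.0298] roll 0.03 | pos [490.8  60.8 211.9] toolY -168.47 F [-0.   0.5  0.3] w 31.9 t 2.925
```

View pics/s1.png

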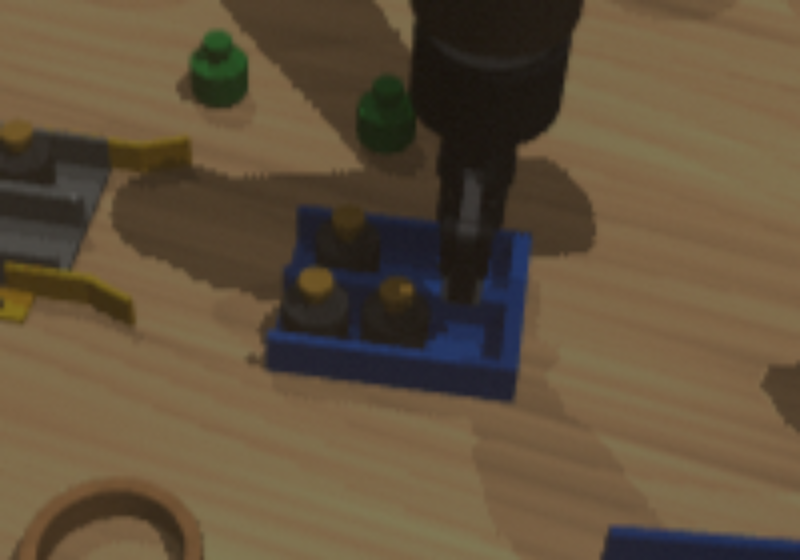

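The fingers at crop (465,290) hang over the free lane ends, clear of the rear weight at (395,310). Now I'll descend and pinch the divider.

Emit:
{"method": "carry_out", "body": {
  "slide": [
    [-0.002,-0.001,0.015],
    [-0.002,-0.001,0.03],
    [-0.002,-0.001,0.03],
    [-0.002,-0.001,0.03],
    [-0.002,-0.001,0.03],
    [-0.002,-0.001,0.03]
  ],
  "roll": [0,0,0,0,0,0],
  "claw": [0.032,0.032,0.032,0,0,0]
}}

```text
clock: 3.72
position: [492.1, 62.4, 185.2]
ee_rot: [0.774, -0.633, 0.0, -0.0]
contact_force: [-2.2, -1.4, 6.8]
gripper_width: 8.3
grasp_force: 61.8
```

```bash
python3 go.py 491.5 62.8 184 11.5; python3 - <<'E'
from fit import *
p=get_image("top");P=cloud(p);B,G=masks(p)
print(rect(P,B,20,34,(400,620,-80,130)))
E
```

```text
slide [-0.0005, 0.0006, 0.0012] roll -0.06 | pos [492.1  62.4 185.2] toolY -168.56 F [-2.2 -1.4  6.8] w 8.3 t 3.725
(226, array([504.4,   6.3]), array([104.6,  86.4]), 'yaw of y axis from +Y:', -80.12, 'z', 28.9)
```

```bash
python3 go.py 468.1 3.6 187 10.3;python3 go.py 471.2 -13.5 187 10.3
```

```text
slide [0.0528, 0.0352, -0.0018] roll 1.14 | pos [492.1  62.4 185.2] toolY -168.56 F [-1.8 -1.9  7. ] w 8.6 t 3.775
slide [0.0702, 0.0356, -0.0018] roll 1.14 | pos [492.1  62.4 185.2] toolY -168.56 F [-1.8 -1.9  7. ] w 8.6 t 3.775
```

Emit:
{"method": "carry_out", "body": {
  "slide": [
    [0,0,-0.005],
    [0.008,0.005,-0.005],
    [0.02,0.013,-0.005],
    [0.032,0.022,-0.005],
    [0.044,0.03,-0.005],
    [0.053,0.035,-0.005],
    [0.053,0.035,-0.005]
  ],
  "roll": [0,0,0.4,0.8,1.1,1.1,1.1],
  "claw": [0,0,0,0,0,0,0]
}}

```text
clock: 4.65
position: [468.1, 2.9, 189.2]
ee_rot: [0.768, -0.641, -0.0, 0.0]
contact_force: [-0.2, -0.4, -8.6]
gripper_width: 8.4
grasp_force: 59.8
```

```bash
python3 go.py 468.1 3.6 187 10.3; python3 - <<'E'
from fit import *
for n in ("scene","top"):
    p=get_image(n);P=cloud(p);B,G=masks(p)
    print(n,rect(P,B,20,34,(400,600,-160,70)))
    print(n,"recv",rect(P,G,20,34,(400,590,-350,-165)))
cv2.imwrite("pics/s2.png",cv2.resize(p["img"][150:300,260:510,::-1],(800,480)))
E
```

```text
slide [-0.0007, -0.0002, 0.0022] roll -0.01 | pos [468.1   2.9 189.2] toolY -169.71 F [-0.2 -0.4 -8.6] w 8.4 t 4.65
scene (119, array([510.9, -12.8]), array([ 64.6, 149. ]), 'yaw of y axis from +Y:', 39.44, 'z', 33.1)
scene recv (913, array([ 512.7, -242.6]), array([107.9, 138.6]), 'yaw of y axis from +Y:', 10.76, 'z', 28.6)
top (139, array([475.8, -30.9]), array([103.2, 136. ]), 'yaw of y axis from +Y:', 10.3, 'z', 31.8)
top recv (1081, array([ 512.3, -240.4]), array([106.1, 138.1]), 'yaw of y axis from +Y:', 9.73, 'z', 29.5)
```

View pics/s2.png

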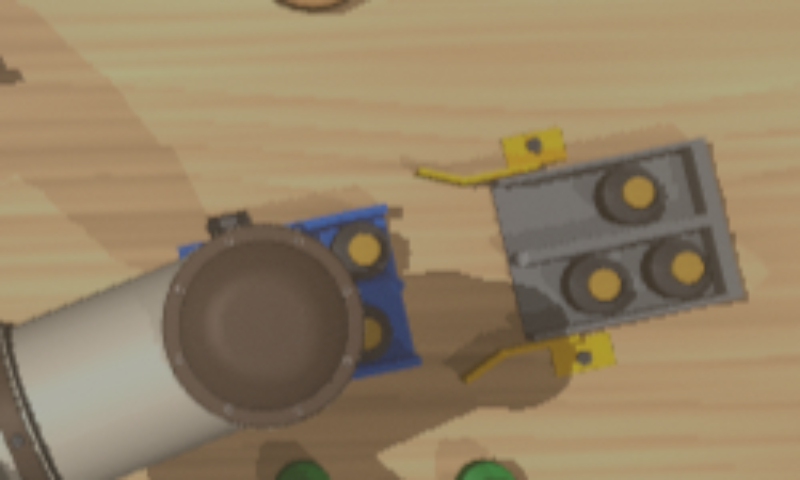

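The tray at crop (300,300) lines up with the grey mouth to within about 3 mm, which the guides at (440,178) and (500,360) can absorb. I'll lower it about 2 mm so it slides, then move it along the tray axis.

Emit:
{"method": "carry_out", "body": {
  "slide": [
    [0,0,0.002],
    [0.008,0,0.002],
    [0.018,0,0.002],
    [0.028,0,0.002],
    [0.038,0,0.002],
    [0.048,0,0.002],
    [0.055,0,0.002],
    [0.055,0,0.002]
  ],
  "roll": [0,0,0,0,0,0,0,0],
  "claw": [0,0,0,0,0,0,0,0]
}}

```text
clock: 5.75
position: [478.3, -50.9, 187.1]
ee_rot: [0.768, -0.641, -0.0, 0.0]
contact_force: [-0.3, 0.2, -8.1]
gripper_width: 8.8
grasp_force: 59.8
```

```bash
python3 go.py 481.5 -70.2 187 10.3; python3 - <<'E'
from fit import *
p=get_image("top");P=cloud(p);B,G=masks(p)
print(rect(P,B,20,34,(400,600,-190,30)))
E
```

```text
slide [0.0195, 0.0003, 0.0001] roll 0.01 | pos [478.3 -50.9 187.1] toolY -169.69 F [-0.3  0.2 -8.1] w 8.8 t 5.75
(57, array([486.8, -84.1]), array([102.7, 135.7]), 'yaw of y axis from +Y:', 9.03, 'z', 30.1)
```

Emit:
{"method": "carry_out", "body": {
  "slide": [
    [0.006,0,0.001],
    [0.012,0,0.0015],
    [0.017,0,0.0015],
    [0.02,0,0.0015],
    [0.022,0,0.0015],
    [0.022,0,0.0015]
  ],
  "roll": [0,0,0,0,0,0],
  "claw": [0,0,0,0,0,0]
}}

```text
clock: 6.55
position: [482.4, -70.4, 185.7]
ee_rot: [0.768, -0.641, -0.0, -0.001]
contact_force: [-1.9, 13.7, -4.7]
gripper_width: 8.6
grasp_force: 60.3
```

```bash
python3 go.py 481.5 -70.2 187 10.3; python3 - <<'E'
from fit import *
p=get_image("top");P=cloud(p);B,G=masks(p)
print(rect(P,B,20,34,(400,600,-190,30)))
E
```

```text
slide [-0.0004, 0.0008, -0.0013] roll 0.03 | pos [482.4 -70.4 185.7] toolY -169.67 F [-1.9 13.7 -4.7] w 8.6 t 6.55
(23, array([ 548.5, -153.1]), array([ 4.7, 19.1]), 'yaw of y axis from +Y:', 0.63, 'z', 29.4)
```

Docked: the contact force is 14 N at the expected spot. Now I'll lower it, release, and move the closed fingers over the +x lane.

Emit:
{"method": "carry_out", "body": {
  "slide": [
    [0,0,0.001],
    [0,0,0.001],
    [0,0,0.001],
    [0,0,-0.02],
    [0,0,-0.045],
    [-0.001,-0.026,-0.045],
    [-0.001,-0.026,-0.045],
    [-0.001,-0.026,-0.045]
  ],
  "roll": [0,0,0,0,0,0,0,0],
  "claw": [0,0.032,0.032,0.032,0.032,0,0,0]
}}

```text
clock: 7.6
position: [507.1, -66.8, 230.5]
ee_rot: [0.768, -0.641, -0.0, 0.0]
contact_force: [-0.4, 0.6, -0.2]
gripper_width: -0.2
grasp_force: 0.0
```

```bash
python3 go.py 507.8 -64.7 194 10.3; python3 - <<'E'
from fit import *
p=get_image("scene");P=cloud(p)
m=(P[...,2]>43)&(P[...,2]<56)&(P[...,0]>400)&(P[...,0]<600)&(P[...,1]>-330)&(P[...,1]<-70)
k,l,st,c=cv2.connectedComponentsWithStats(m.astype(np.uint8))
u=np.array([-.179,.984]);v=np.array([.984,.179])
for j in range(1,k):
    if st[j,4]>15: q=P[l==j].mean(0);d=q[:2]-[512.5,-241.5];print("knob recv frame",np.round([d@v,d@u,q[2]]))
cv2.imwrite("pics/s3.png",cv2.resize(p["img"][130:270,190:390,::-1],(800,560)))
E
```

```text
slide [-0.0019, -0.0011, 0.0365] roll 0.03 | pos [507.1 -66.8 230.5] toolY -169.67 F [-0.4  0.6 -0.2] w -0.2 t 7.6
knob recv frame [-25. -31.  51.]
knob recv frame [-25.  22.  51.]
knob recv frame [-23. 102.  52.]
knob recv frame [ 27. -13.  50.]
knob recv frame [28. 92. 52.]
knob recv frame [ 27. 136.  52.]
```

View pics/s3.png

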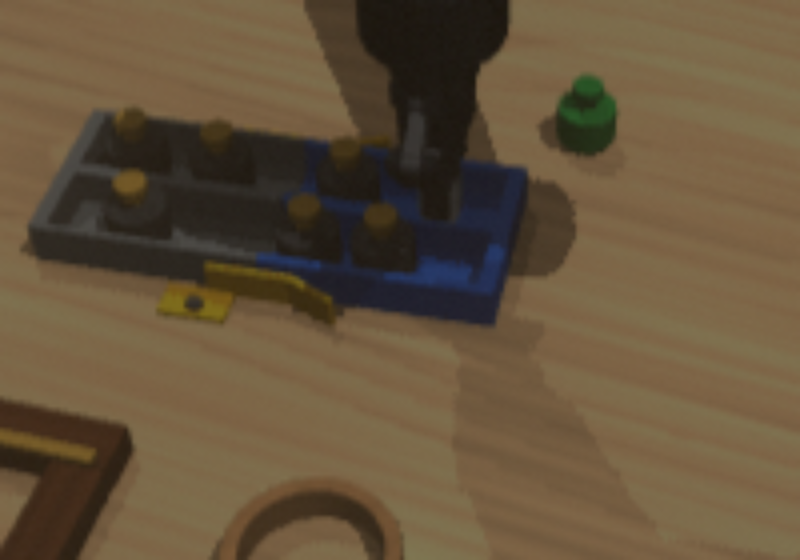

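The trays meet squarely at crop x≈290. The closed fingers at (440,205) are over the +x lane, behind the rear weight at (380,240). Now I'll descend and push.

Emit:
{"method": "carry_out", "body": {
  "slide": [
    [-0.003,-0.001,0.02],
    [-0.003,-0.001,0.036],
    [-0.003,-0.001,0.036],
    [0.006,-0.001,0.036],
    [0.018,-0.001,0.036],
    [0.03,-0.001,0.036],
    [0.042,-0.001,0.036],
    [0.054,-0.001,0.036]
  ],
  "roll": [0,0,0,0,0,0,0,0],
  "claw": [0,0,0,0,0,0,0,0]
}}

```text
clock: 8.65
position: [519.3, -119.8, 195.5]
ee_rot: [0.768, -0.64, 0.001, -0.001]
contact_force: [1.2, 5.9, 3.7]
gripper_width: 0.1
grasp_force: 3.1
```

```bash
cat > k.py <<'E'
from fit import *
def knobs(n):
    p=get_image(n);P=cloud(p)
    m=(P[...,2]>43)&(P[...,2]<56)&(P[...,0]>400)&(P[...,0]<600)&(P[...,1]>-330)&(P[...,1]<-70)
    k,l,st,c=cv2.connectedComponentsWithStats(m.astype(np.uint8))
    u=np.array([-.179,.984]);v=np.array([.984,.179])
    for j in range(1,k):
        if st[j,4]>15: q=P[l==j].mean(0);d=q[:2]-[512.5,-241.5];print(n,"knob",np.round([d@v,d@u,q[2]]))
    s=read_state();d=np.array(s["position"])[:2]-[512.5,-241.5];print("tool",np.round([d@v,d@u],1),np.round(s["position"],1),"F",np.round(s["contact_force"],1),"t",s["clock"])
    return p
if __name__=="__main__": knobs("scene")
E
python3 k.py
```

```text
scene knob [-25. -31.  50.]
scene knob [-25.  22.  50.]
scene knob [ 27. -13.  50.]
scene knob [27. 48. 51.]
scene knob [ 37. 119.  49.]
tool [ 28.3 117.5] [ 519.3 -120.9  195.4] F [ 1.1  0.6 -0.1] t 8.7
```

Emit:
{"method": "carry_out", "body": {
  "slide": [
    [0.01,0.002,0],
    [0.021,0.002,0],
    [0.032,0.002,0],
    [0.041,0.002,0],
    [0.045,0.002,0],
    [0.045,0.002,0]
  ],
  "roll": [0,0,0,0,0,0],
  "claw": [0,0,0,0,0,0]
}}

```text
clock: 9.45
position: [524.1, -164.5, 194.3]
ee_rot: [0.768, -0.641, -0.0, 0.001]
contact_force: [0.6, -0.4, -0.0]
gripper_width: -0.0
grasp_force: 0.1
```

```bash
python3 k.py; python3 go.py 480 -76 236 10.3
```

```text
scene knob [-25. -31.  51.]
scene knob [-23.  18.  51.]
scene knob [-23. 102.  52.]
scene knob [ 29. -32.  51.]
scene knob [30.  5. 50.]
scene knob [32. 77. 49.]
tool [25.3 73.8] [ 524.2 -164.4  194.5] F [-0.2  0.6 -1. ] t 9.5
slide [-0.0949, 0.0276, -0.0415] roll 0.06 | pos [ 524.2 -164.4  194.5] toolY -169.64 F [-0.2  0.6 -1. ] w -0.0 t 9.5
```

Emit:
{"method": "carry_out", "body": {
  "slide": [
    [-0.008,0,0],
    [-0.02,0,-0.05],
    [-0.078,0.02,-0.05],
    [-0.078,0.0515,-0.05],
    [-0.078,0.0515,-0.03],
    [-0.078,0.0515,0],
    [-0.078,0.0515,0]
  ],
  "roll": [0,0,0,0,0,0,0],
  "claw": [0,0,0,0,0,0,0]
}}

```text
clock: 10.38
position: [458.9, -96.2, 193.4]
ee_rot: [0.768, -0.64, -0.002, 0.002]
contact_force: [0.7, -0.2, 0.1]
gripper_width: -0.1
grasp_force: 0.0
```

```bash
python3 k.py
```

```text
scene knob [-25. -31.  50.]
scene knob [-25.  22.  50.]
scene knob [-23. 102.  52.]
scene knob [-19. 154.  48.]
scene knob [ 29. -33.  50.]
scene knob [30.  5. 50.]
scene knob [24. 42. 51.]
tool [-26.  152.4] [459.6 -96.2 194.5] F [0.4 0.2 1. ] t 10.425
```

Emit:
{"method": "carry_out", "body": {
  "slide": [
    [0.012,0,0],
    [0.024,0,0],
    [0.036,0,0],
    [0.048,0,0],
    [0.06,0,0],
    [0.07,0,0],
    [0.0775,0,0],
    [0.0775,0,0]
  ],
  "roll": [0,0,0,0,0,0,0,0],
  "claw": [0,0,0,0,0,0,0,0]
}}

```text
clock: 11.42
position: [473.8, -173.3, 194.4]
ee_rot: [0.768, -0.641, -0.0, 0.0]
contact_force: [0.2, 0.2, -1.2]
gripper_width: -0.1
grasp_force: 0.3
```

```bash
python3 k.py
```

```text
scene knob [-25. -33.  51.]
scene knob [-26.   5.  51.]
scene knob [-19.  40.  50.]
scene knob [-20.  76.  49.]
scene knob [ 29. -33.  50.]
scene knob [30.  5. 50.]
scene knob [24. 42. 51.]
tool [-25.8  74.3] [ 473.8 -173.   194.6] F [ 0.4  1.4 -0.4] t 11.475
```

Emit:
{"method": "carry_out", "body": {
  "slide": [
    [-0.008,0,0],
    [-0.02,0,-0.05],
    [-0.07,-0.026,-0.05],
    [-0.07,-0.026,-0.05],
    [-0.07,-0.026,-0.05]
  ],
  "roll": [0,0,0,0,0],
  "claw": [0,0,0.032,0.032,0.032]
}}

```text
clock: 12.1
position: [486.5, -98.6, 244.7]
ee_rot: [0.769, -0.64, -0.0, 0.0]
contact_force: [-0.2, -0.5, 0.4]
gripper_width: 32.3
grasp_force: 0.0
```

```bash
python3 - <<'E'
from k import *
p=knobs("scene");P=cloud(p);B,G=masks(p)
print(rect(P,B,20,34,(400,600,-200,0)))
cv2.imwrite("pics/s4.png",cv2.resize(p["img"][130:270,190:390,::-1],(800,560)))
E
```

```text
scene knob [-25. -33.  50.]
scene knob [-26.   5.  50.]
scene knob [-23.  44.  51.]
scene knob [ 29. -33.  50.]
scene knob [30.  5. 51.]
scene knob [24. 42. 51.]
tool [ -0.3 144.8] [486.3 -99.1 244.5] F [-0.1 -0.6 -0.7] t 12.15
(279, array([ 511., -102.]), array([ 60.1, 136.2]), 'yaw of y axis from +Y:', 9.87, 'z', 29.9)
```

View pics/s4.png

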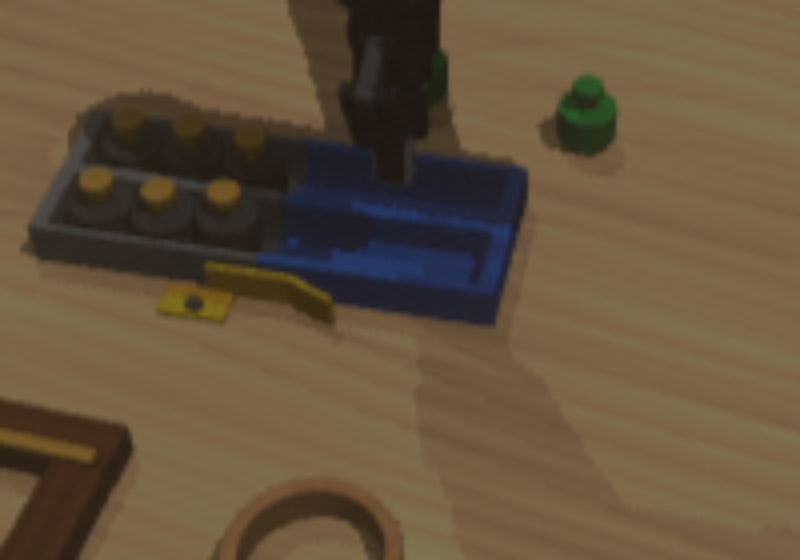

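All six weights are inside the grey tray in two rows of three, with knobs around crop (95–250, 125–195). The blue tray is empty and still docked, so I'll pinch its divider near the balance point.

Emit:
{"method": "carry_out", "body": {
  "slide": [
    [0,0,0.04],
    [0,0,0.06],
    [0,0,0.06],
    [0,0,0.06],
    [0,0,0.06],
    [0,0,0.06],
    [0,0,0.054],
    [-0.004,0,0.04]
  ],
  "roll": [0,0,0,0,0,0,0,0],
  "claw": [0.032,0.032,0.032,0,0,0,0,0]
}}

```text
clock: 13.15
position: [485.5, -95.2, 204.7]
ee_rot: [0.768, -0.641, -0.001, 0.001]
contact_force: [0.4, 0.3, -3.0]
gripper_width: 8.5
grasp_force: 60.1
```

```bash
python3 k.py
```

```text
scene knob [-24. -33.  51.]
scene knob [-26.   5.  50.]
scene knob [-51.  90.  48.]
scene knob [-23.  44.  51.]
scene knob [-50. 167.  48.]
scene knob [ 29. -33.  50.]
scene knob [  2. 124.  48.]
scene knob [30.  5. 50.]
scene knob [24. 42. 51.]
scene knob [ 49. 119.  47.]
tool [  0.5 149.1] [486.4 -94.7 206.9] F [ 0.8 -0.1 -1.5] t 13.2
```

```bash
python3 go.py 666.4 262.2 310 15.55
```

```text
slide [-0.3185, -0.2418, -0.1026] roll -5.14 | pos [486.4 -94.7 206.9] toolY -169.59 F [ 0.8 -0.1 -1.5] w 8.1 t 13.2
```

Emit:
{"method": "carry_out", "body": {
  "slide": [
    [0,0,-0.05],
    [-0.02,-0.015,-0.1],
    [-0.06,-0.045,-0.103],
    [-0.1,-0.076,-0.103],
    [-0.14,-0.106,-0.103],
    [-0.18,-0.137,-0.103],
    [-0.22,-0.167,-0.103],
    [-0.25,-0.19,-0.103]
  ],
  "roll": [0,0,0,-1,-2,-3,-4,-5.1],
  "claw": [0,0,0,0,0,0,0,0]
}}

```text
clock: 14.2
position: [628.1, 187.1, 307.7]
ee_rot: [0.796, -0.605, -0.0, -0.0]
contact_force: [-0.1, -0.2, -3.0]
gripper_width: 8.3
grasp_force: 60.2
```

```bash
cat > m.py <<'E'
from fit import *
s=read_state();print("tool",np.round(s["position"],1),"F",np.round(s["contact_force"],1),s["clock"])
for n in("scene","top"):
    p=get_image(n);P=cloud(p);B,G=masks(p);x,y,z=s["position"]
    print(n,rect(P,B,z-185+15,z-185+36,(x-130,x+130,y-130,y+130)))
    m=B&(P[...,2]>z-185+5)&(abs(P[...,0]-x)<130)&(abs(P[...,1]-y)<130)
    print("  z pct",np.round(np.percentile(P[m][:,2],[2,50,95]),1))
E
python3 m.py; python3 go.py 666.4 262.2 310 15.55
```

```text
tool [628.1 187.1 307.7] F [-0.1 -0.2 -3. ] 14.2
scene (661, array([629.2, 180.3]), array([106.3, 137.9]), 'yaw of y axis from +Y:', 15.67, 'z', 151.2)
  z pct [128.2 150.1 152.6]
top (595, array([631.7, 186.6]), array([105.4, 138.6]), 'yaw of y axis from +Y:', 16.51, 'z', 150.6)
  z pct [127.8 130.2 152.8]
slide [-0.0608, -0.0561, -0.0025] roll 0.14 | pos [628.8 188.5 307.3] toolY -164.31 F [-1.6 -0.3 -3.1] w 8.2 t 14.3
```

Emit:
{"method": "carry_out", "body": {
  "slide": [
    [-0.03,-0.028,0],
    [-0.055,-0.05,0.01],
    [-0.061,-0.056,0.03],
    [-0.061,-0.056,0.048],
    [-0.061,-0.056,0.048],
    [-0.061,-0.056,0.048]
  ],
  "roll": [0,0,0,0,0,0],
  "claw": [0,0,0,0,0,0]
}}

```text
clock: 15.05
position: [665.7, 257.8, 260.3]
ee_rot: [0.796, -0.606, 0.0, -0.0]
contact_force: [0.2, 0.3, -2.1]
gripper_width: 8.5
grasp_force: 60.2
```

```bash
python3 m.py; python3 go.py 666.4 262.2 245 15.55; python3 - <<'E'
from h import *
p=get_image("scene");cv2.imwrite("pics/s5.png",cv2.resize(p["img"][230:350,360:520,::-1],(800,600),interpolation=cv2.INTER_CUBIC))
E
```

```text
tool [665.7 257.8 260.3] F [ 0.2  0.3 -2.1] 15.05
scene (643, array([690.5, 281.8]), array([ 83. , 173.7]), 'yaw of y axis from +Y:', 51.44, 'z', 103.6)
  z pct [ 80.6 101.4 104.9]
top (557, array([666.7, 254. ]), array([106.3, 137.7]), 'yaw of y axis from +Y:', 15.75, 'z', 103.9)
  z pct [ 80.4  83.3 105.9]
slide [-0.0038, -0.0016, 0.016] roll -0.11 | pos [665.8 258.1 261. ] toolY -164.56 F [ 0.3  0.2 -1.8] w 8.2 t 15.15
```

View pics/s5.png

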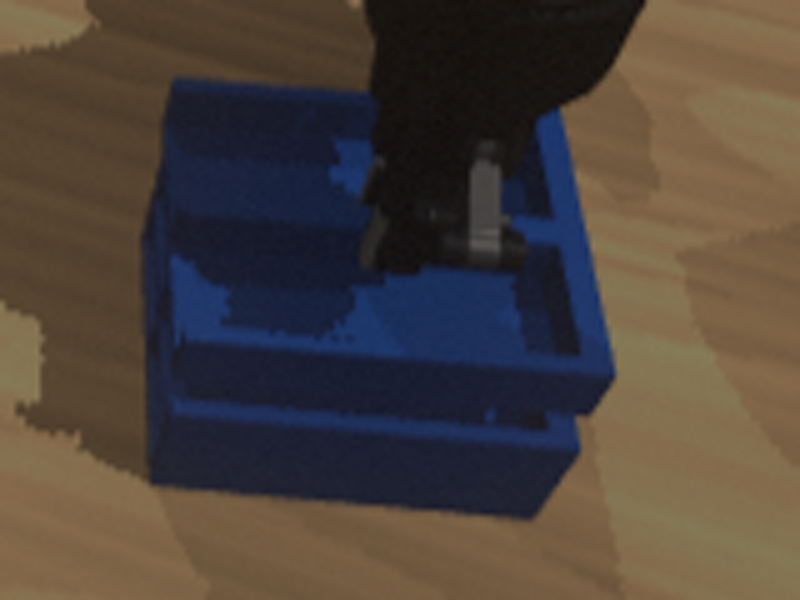

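The tray hangs about 17 mm over the pile, parallel to it. The tray's lower edge runs (172,400)–(590,410) and the pile's edge (150,480)–(535,515). I'll shift +3.5 mm along y and lower it to just above.

```bash
python3 go.py 666.6 261.5 246 15.55
```

```text
slide [-0.0029, -0.0016, 0.015] roll -0.11 | pos [665.8 258.2 261. ] toolY -164.56 F [-0.8 -1.2 -2.6] w 8.4 t 15.2
```

Emit:
{"method": "carry_out", "body": {
  "slide": [
    [-0.003,-0.0015,0.005],
    [-0.003,-0.0015,0.014],
    [-0.003,-0.0015,0.014],
    [-0.003,-0.0015,0.014]
  ],
  "roll": [0,0,0,0],
  "claw": [0,0,0,0]
}}

```text
clock: 15.7
position: [666.3, 262.0, 245.4]
ee_rot: [0.796, -0.605, 0.0, 0.0]
contact_force: [0.0, -0.3, -2.3]
gripper_width: 9.2
grasp_force: 60.2
```

```bash
python3 m.py; python3 go.py 666.6 261.5 240 15.55; python3 - <<'E'
from h import *
p=get_image("scene");c=cv2.resize(p["img"][230:350,360:520,::-1],(800,600),interpolation=cv2.INTER_CUBIC);cv2.imwrite("pics/s6.png",cv2.convertScaleAbs(c,alpha=1.8))
E
```

```text
tool [666.3 262.  245.4] F [ 0.  -0.3 -2.3] 15.7
scene (618, array([693.2, 284.4]), array([ 82.4, 167.8]), 'yaw of y axis from +Y:', 50.49, 'z', 88.6)
  z pct [65.7 86.3 90. ]
top (542, array([667.2, 257.8]), array([107. , 137.2]), 'yaw of y axis from +Y:', 15.24, 'z', 88.6)
  z pct [65.6 68.3 90.6]
slide [0.0005, -0.0001, 0.0058] roll -0.08 | pos [666.4 262.  245.8] toolY -164.53 F [ 0.7 -0.1 -1.9] w 8.6 t 15.8
```

View pics/s6.png

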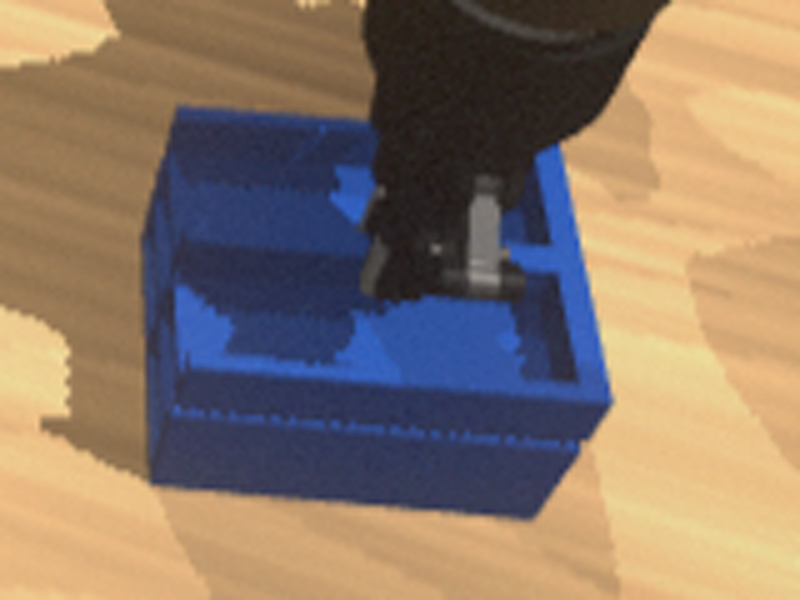

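The tray's lower edge (172,415)–(587,440) sits about 5 mm over the pile's rim and is aligned to within 1–2 mm. I'll lower the last bit.

Emit:
{"method": "carry_out", "body": {
  "slide": [
    [0,-0.001,0.003],
    [0,-0.001,0.005],
    [0,-0.001,0.006],
    [0,-0.001,0.006]
  ],
  "roll": [0,0,0,0],
  "claw": [0,0,0,0]
}}

```text
clock: 16.35
position: [667.3, 262.3, 241.7]
ee_rot: [0.796, -0.605, 0.0, -0.0]
contact_force: [-2.9, -1.3, 4.3]
gripper_width: 8.4
grasp_force: 61.3
```

Contact is made. Now I'll release and lift straight up.

Emit:
{"method": "carry_out", "body": {
  "slide": [
    [0,0,0],
    [0,0,0],
    [0,0,0],
    [0,0,-0.01],
    [0,0,-0.03],
    [0,0,-0.08],
    [0,0,-0.12],
    [-0.02,0.06,-0.14]
  ],
  "roll": [0,0,0,0,0,0,0,0],
  "claw": [0.032,0.032,0.032,0.032,0.032,0.032,0.032,0.032]
}}

```text
clock: 17.35
position: [609.8, 265.3, 381.1]
ee_rot: [0.795, -0.606, 0.002, -0.003]
contact_force: [-1.3, 1.1, 0.3]
gripper_width: 31.8
grasp_force: 0.0
```

Emit:
{"method": "carry_out", "body": {
  "slide": [
    [0.06,0.06,0],
    [0.12,0.12,0],
    [0.17,0.15,0],
    [0.22,0.15,0],
    [0.25,0.15,0],
    [0.25,0.15,0]
  ],
  "roll": [0,0,0,0,0,0],
  "claw": [0.032,0.032,0.032,0.032,0.032,0.032]
}}

```text
clock: 18.1
position: [529.7, -18.7, 379.5]
ee_rot: [0.794, -0.607, 0.001, -0.0]
contact_force: [0.2, 0.2, 0.7]
gripper_width: 31.9
grasp_force: 0.0
```

```bash
python3 - <<'E'
from k import *
for n in("top","scene"):
    p=get_image(n);P=cloud(p);B,G=masks(p)
    for lo,hi in((76,92),): print(n,"tray",rect(P,B,lo,hi,(560,800,150,400)))
    if n=="scene": q=P[B&(P[...,2]>78)&(P[...,0]>560)]; A=np.c_[q[:,:2],np.ones(len(q))]; a=[r for r in [q[:,2]>82]][0]; print("tilt",np.linalg.lstsq(A[a],q[a][:,2],rcond=None)[0])
    c=p["img"][:,:,::-1]
    if n=="scene": cv2.imwrite("pics/s7.png",cv2.resize(c[120:350,180:530],(800,526)))
knobs("top")
E
```

```text
top tray (922, array([668.3, 257.9]), array([106.9, 137.8]), 'yaw of y axis from +Y:', 15.56, 'z', 84.7)
scene tray (1062, array([668.6, 255.7]), array([105.7, 137.6]), 'yaw of y axis from +Y:', 15.52, 'z', 85.2)
tilt [ 6.69266022e-01 -6.20203949e-03 -3.60007061e+02]
top knob [ 27. -30.  50.]
top knob [29.  8. 50.]
top knob [23. 45. 50.]
top knob [-26. -31.  50.]
top knob [-27.   8.  51.]
top knob [-24.  46.  51.]
tool [ 57.5 219.3] [529.8 -15.5 379. ] F [-0.6  0.2 -0.8] t 18.25
```

View pics/s7.png

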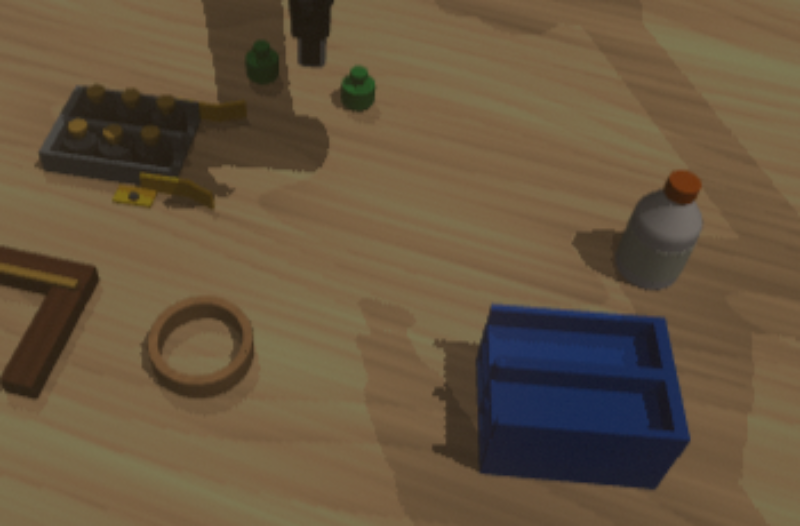

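The tray sits squarely on the pile at crop (580,390), within about 1.5 mm with the same yaw. All six weights stand inside the grey tray at (120,130), and the bystanders look undisturbed.

```bash
python3 -c "from bench import *;print(job_done())"
```

```text
the job is handed in; nothing more can be done
None
```

The job is handed in at about 18 s on the robot's clock: all six weights stand inside the grey tray, the emptied blue tray lies on the pile within about 1.5 mm, and the glue, tape, moulding sample and green look-alikes were left alone; one deviation is that the loaded blue tray was lifted 2–3 mm off the bench for much of its slide to the grey tray.

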